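# Open the syringe pump for a new syringe

## Task

Get the syringe pump on the trolley ready to take a new syringe, by pushing and pressing only: swing its barrel clamp fully aside, clear of the cradle, and slide the pusher out to its end stop, away from the cradle, with its release button held down all the way; let the button come up again so that the pusher is locked there. Do not force anything, and do not pick up or shift any of the loose things on the trolley.

Things in the scene. Friction and masses are not known exactly. Their poses are not given: they have to be found in the camera images.
- pump: White syringe pump with a sloping front panel, 286 mm long (its y), 122 mm deep (its x), fixed in place; deck 52 mm above the trolley. Origin on the trolley under the pump: the case reaches from y = -164 to +122 mm and x = -62 to +60 mm. Its x points from its front panel to its back, y to the left seen from the front, z up. Cradle on the left half, drive with pusher on the right.
- cradle (a point): Middle of the bottom of the grey V-shaped cradle for the syringe barrel. It runs along the pump's y for 106 mm, is 58 mm wide, its cheeks reach 74 mm above the trolley; a slotted steel flange plate 80 mm high stands at its right end. It is empty.
- end_stop (a point): Middle of the top edge of the stop face of the end block at the right end of the rods (88 mm above the trolley, 84 mm wide, faces the pump's +y). The pusher is home when its right face (pump's -y side) is against it. Room bottles, up to 130 mm high and fixed, stand behind the right half of the pump.
- pusher (a joint): Travel of the white pusher block along two rods, in m: 0 = next to the cradle; grows toward the pump's -y (right); 0.080 = against the end stop. With the button up, a pawl in the drive's teeth (8 mm pitch) locks the block, with up to 2.5 mm of play; with the button down it slides against about 2.5 N of friction and stays where it is left.
- saddle (a point): Middle of the pusher, level with the tops of its two walls, 108 mm above the trolley. The block is 76 mm (pump x) by 52 mm (pump y), its body 58 to 88 mm above the trolley. On it two upright walls, 64 mm wide and 7 mm thick, one at each end of the block across the sliding direction, leave a 38 mm gap, open to front and back, with the button between them. The walls can be pushed.
- release (a joint): Travel of the release button, in m: 0 = up, 0.006 = fully down. It moves straight down and comes up by its spring when let go: 2 N starts it, 4.5 N holds it fully down. The pawl is free of the teeth once the button is 3.5 mm down. At the end stop a tooth gap lets the button come right up, which locks the pusher there; it stays partly down if the pusher is left 2 to 7 mm short of the stop.
- release_top (a point): Middle of the top of the release button, a level ribbed black pad 44 mm (pump x) by 30 mm (pump y), midway between the saddle walls of the pusher; 96 mm above the trolley while up. Moves with pusher and button.
- clamp (a joint): Swing of the barrel clamp, in rad: 0 = its arm lies straight across the cradle, pointing to the pump's front (-x); grows clockwise seen from above, the free end going left (pump's +y) and then to the back; 1.6 = its stop, fully open, the arm along the pump's back edge pointing left. Level swing; needs about 1 N at the knob and stays where it is left.
- clamp_hinge (a point): Upright pivot axis of the barrel clamp, behind the cradle (pump x = 46, y = 62 mm), at mid-height of the arm, 92 mm above the trolley. Arm 14 mm wide, 88 to 96 mm above the trolley; hub of radius 12 mm, top 101 mm above the trolley.
- clamp_knob (a point): On the axis of the upright black knob at the free end of the clamp arm, 58 mm from the pivot, 110 mm above the trolley. The knob is 15 mm across and stands from the arm up to 120 mm above the trolley; it can be pushed from any side.
- syringe: Loose capped 10 ml syringe, 147x26x19 mm, lying in the steel tray right of the pump, to be left alone. Origin under its middle.
- wipes_box: Loose carton of wipes, 40x62x34 mm, in the steel tray, to be left alone. Origin under its middle.
- vial: Loose glass vial, 23 mm across, 47 mm high, standing in the steel tray, to be left alone. Origin under its middle.
- vial_left: Loose glass vial, 23 mm across, 47 mm high, standing close to the left end of the pump, to be left alone. Origin under its middle.
- lotion: Loose lotion bottle, 38 mm across, 102 mm high, standing close behind the pump, to be left alone. Origin under its middle.
- tape: Loose roll of tape with a blue core lying flat, 62 mm across, 12 mm high, close to the right end of the pump, to be left alone. Origin under its middle.
- meter: Loose dark hand-held glucose meter, 80x55x19 mm, lying at the left back of the trolley, to be left alone. Origin under its middle.
- pen: Loose ball pen, 136 mm long, 11 mm high, lying at the left of the trolley, to be left alone. Origin under its middle.

How it is judged:
By the outcome, as a careful person would: the job done as asked, in the order asked, and still so for the second after the job is handed in, with the robot touching nothing.
It also fails if it takes over 40 s, if anything falls off the work surface, if the arm or the gripper's body presses on something with over 40 N, if the wrist force passes 120 N, or if a joint passes its speed limit or range.

## Robot

A 6-joint arm with a two-finger parallel gripper is mounted at the origin on a cart in front of the work surface, level with it; the furniture and walls round the work are solid. World frame = base frame: x ahead of the robot, y to its left, z up, the work surface at z = 0. Lengths are in mm, angles in rad, forces in N, time in s.
With the tool pointing down it reaches from about 350 to 725 mm from the base axis. Payload 6 kg.
Tool frame: the origin (TCP) lies on the centre line of the jaws, within the pads' length; the fingertips stand env.nose_length ahead of it and the grasp point (between the pads) lies 6 mm ahead of it (env.nose_length is the distance from the TCP to the fingertips, in mm); z points along the fingers, y is the line along which they close (so a half turn about z gives the same grasp; the last joint's range is limited). The gripper opens to 85 mm and grips with 20 to 120 N. Pads are 22 mm wide; open, the fingers measure 114 mm over their backs; the gripper's body (76 mm by 85 mm) begins 54 mm behind the grasp point. The pads swing forward as they close: fully open they stand 13 mm farther back than shut.
Start: joints at [1.474, 0.04, 0.085, 0, -1.615, -0.334], TCP at [250.531, 545.17, 256.261] pointing down, gripper open.
Joint ranges: [-2.56, 2.56], [-1.29, 2.01], [-1.08, 1.49], [-3.29, 1.98], [-2.81, -0.18], [-2.99, 2.99]. Speed limits (rad/s): [2.57, 2.57, 3.01, 3.14, 3.14, 3.14].

## Interface

Orientations are given as [roll, pitch, yaw] about the fixed x, y, z axes, in that order (R = Rz(yaw) Ry(pitch) Rx(roll)).
In Python, from cell import env gives the robot as it stands.
- The arm moves only by the shell command python3 nudge.py, which reads ROWS from standard input. ROWS is 1 to 20 rows, parted by semicolons, with the numbers parted by spaces; each row has 7 numbers: the finger opening in mm, then dx, dy, dz in mm, then a rotation vector rx, ry, rz in rad; each row shifts and turns the commanded pose from where the row before left it, along the tool's axes as they then stand; what a row does not reach is not made up. A row lasts 1/8 s, in which the tool goes at most 62.5 mm and 0.188 rad, less where a joint would pass 70% of its speed; a pose out of reach is approached as far as the arm can. The fingers move at their own pace and stop on an object; the grip force is fixed at half the most. Time passes only in rows, so rows that do not move let the fingers close. It prints the time, the measured TCP pose, the force, the opening and the grip force at its end. Input that does not fit is refused with a message, and nothing moves.
- env.read_state(): the state, without advancing time (a new reading comes with each control period).
- env.get_image(name): name is "scene" or "top" or "wrist"; returns a dict with "pixels" (400x640x3 uint8, blue, green, red), "K" (3x3 intrinsics, pixels), "k1" (the pictures are not rectified: a ray, as slopes to the right and down, at radius r is drawn at 1 + k1 r^2 times it, then the intrinsics apply), "rvec" (rotation vector, rad) and "tvec" (3), from world to camera coordinates, as OpenCV has them; the wrist camera has in their place "tool_from_camera" (4x4, takes a point from camera to tool coordinates, whose origin is the TCP and whose axes are the flange's). Camera axes: x right, y down, z forward; pixel columns grow to the right and rows downward; lengths in mm; the calibration is good to about 2 mm. A picture is of the moment at which its call begins: read the wrist's pose just before it. There is no depth.
- env.close_job(): hands the job in; it is judged then, once.
The state is a dict: "clock": time; "q": joint angles; "qd": joint speeds; "effort": joint torques, N m; "tool_pos": TCP position; "eef_rot": TCP orientation; "force": force on the tool from outside, world axes, zero at the start; "torque": the same for the moment, N m; "finger_gap": finger opening in mm; "grasp_force": force on a finger pad.
Only numpy, scipy, OpenCV 4.12 (cv2) and the standard library are available. Lean on these libraries where they do the work, as an engineer would, in place of code of your own. Each camera call takes 0.05 s, during which the arm holds its last target. There are 200 camera calls.

## Working session

There is one attempt and no reset: what is moved stays moved. The work goes in short steps, Python scripts to look and compute and a shell command to move; the robot and the scene stay as the last step left them, time stands still between calls to the robot, and variables do not carry over. Pictures are saved under pics/ and viewed, at most 10 in all, crops included, and the job is handed in when it is done.

```bash
ls; mkdir -p pics; python3 - <<'E'
from cell import env
import cv2
print(env.nose_length, env.read_state())
for n in("scene","top"):
    d=env.get_image(n); cv2.imwrite(f"pics/{n}0.png",d["pixels"]); print(n,d["K"],d["k1"],d["rvec"],d["tvec"])
E
```

```text
cell.py
nudge.py
pics
25.0 {'clock': 0.0, 'q': array([ 1.47370625e+00,  4.08451698e-02,  8.38105090e-02, -4.69408045e-04,
       -1.61547692e+00, -3.33673844e-01]), 'qd': array([ 7.08902235e-04, -7.11156457e-04,  3.61530905e-04,  6.99728241e-04,
       -1.18982948e-03,  9.18022911e-05]), 'effort': array([ 3.61842149e-04, -3.68210328e+01,  3.47422099e+01,  6.93259388e+00,
       -5.36298438e-03, -1.83916660e-05]), 'tool_pos': array([250.3562438 , 544.97018816, 255.25861909]), 'eef_rot': array([ 3.13981841e+00, -1.18662467e-04, -4.30743249e-01]), 'force': array([ 0.99238063, -0.38551789, -0.59328441]), 'torque': array([-0.01674288, -0.01230466, -0.00553468]), 'grasp_force': 0.0, 'finger_gap': 85.39225711519957}
scene [[369.42162428   0.         323.18110513]
 [  0.         369.42162428 193.91738308]
 [  0.           0.           1.        ]] -0.014443527508680847 [ 0.59358672 -2.66670112  1.18094187] [ 530.49035384  126.71552076 1216.41746056]
top [[495.40780811   0.         319.03987491]
 [  0.         495.40780811 199.36665037]
 [  0.           0.           1.        ]] 0.020667773635744586 [ 2.1400651  -2.19727503  0.08483838] [ 156.63626981  509.74230329 1366.42514182]
```
View pics/scene0.png

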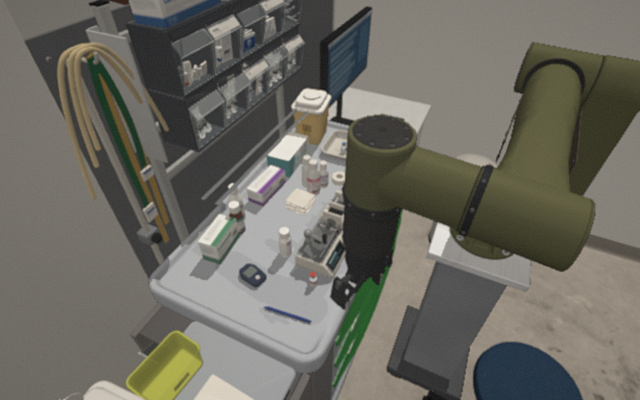

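View pics/top0.png

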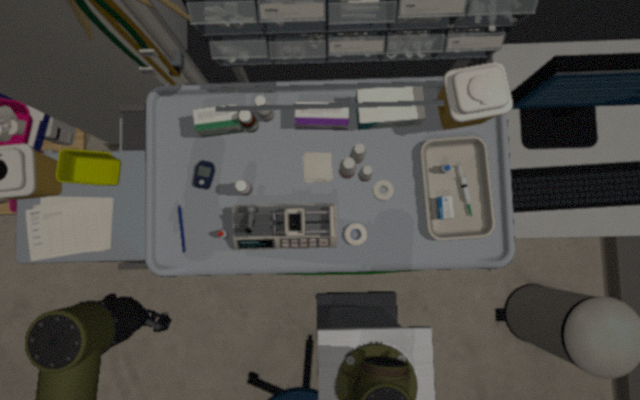

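The scene view shows the trolley with the pump near (320,245). In the top view the pump spans about (233..335, 205..248), with its front towards the robot. The black saddle is at (293,222), the clamp at about (250,220), vial_left at (220,234), the lotion at (242,187) and the tape at (355,234). Next I'll work out the pump's rough position so I can take wrist views.

```bash
cat > h.py <<'E'
import numpy as np, cv2
from scipy.spatial.transform import Rotation as R
from cell import env
def cam(name):
    """picture, K, k1, camera rotation (cam->world), centre"""
    s=env.read_state(); d=env.get_image(name)
    if name=="wrist":
        T=np.eye(4); T[:3,:3]=R.from_euler("xyz",s["eef_rot"]).as_matrix(); T[:3,3]=s["tool_pos"]
        T=T@np.array(d["tool_from_camera"]); Rc,c=T[:3,:3],T[:3,3]
    else:
        Rc=cv2.Rodrigues(np.array(d["rvec"]))[0].T; c=-Rc@np.array(d["tvec"]).ravel()
    return dict(img=d["pixels"],K=np.array(d["K"]),k1=d["k1"],R=Rc,c=c)
def ray(C,uv):
    d=np.linalg.solve(C["K"],[uv[0],uv[1],1.])[:2]; s=d.copy()
    for _ in range(10): s=d/(1+C["k1"]*(s@s))
    v=C["R"]@[s[0],s[1],1]; return v/np.linalg.norm(v)
def onz(C,uv,z):
    v=ray(C,uv); return C["c"]+v*(z-C["c"][2])/v[2]
def proj(C,p):
    q=C["R"].T@(np.array(p)-C["c"]); s=q[:2]/q[2]; s=s*(1+C["k1"]*(s@s)); return (C["K"]@[*s,1])[:2]
def meet(Cs,uvs):
    A=np.zeros((3,3));b=np.zeros(3);P=[]
    for C,u in zip(Cs,uvs):
        v=ray(C,u);M=np.eye(3)-np.outer(v,v);A+=M;b+=M@C["c"]
    p=np.linalg.solve(A,b)
    return p,[float(np.linalg.norm(np.cross(ray(C,u),p-C["c"]))) for C,u in zip(Cs,uvs)]
E
python3 - <<'E'
from h import *
np.set_printoptions(suppress=True,precision=1)
C=cam("top")
for n,u,z in [("left end",(233,225),52),("right end",(335,225),52),("saddle",(293,222),108),("clamp",(250,220),92),("lotion",(242,187),102),("vialL",(220,234),47)]: print(n,onz(C,u,z))
W=cam("wrist"); cv2.imwrite("pics/w0.png",W["img"]); print(W["c"],W["R"],W["K"],W["k1"])
s=env.read_state(); print(s["tool_pos"],R.from_euler("xyz",s["eef_rot"]).as_matrix())
x=C["img"][165:275,200:380]; cv2.imwrite("pics/topcrop.png",cv2.resize(x,None,fx=4.4,fy=4.4,interpolation=cv2.INTER_CUBIC))
E
```

```text
left end [447.  380.5  52. ]
right end [439.6 101.   52. ]
saddle [448.2 212.1 108. ]
clamp [457.3 327.6  92. ]
lotion [545.1 346.2 102. ]
vialL [423.4 417.5  47. ]
[314.6 515.2 372.9] [[-0.4 -0.9 -0.3]
 [-0.9  0.4  0.1]
 [-0.   0.3 -1. ]] [[288.2   0.  317.2]
 [  0.  288.2 205.6]
 [  0.    0.    1. ]] -0.050073734461026594
[250.5 545.  255.7] [[ 0.9 -0.4 -0. ]
 [-0.4 -0.9 -0. ]
 [ 0.   0.  -1. ]]
```

View pics/topcrop.png

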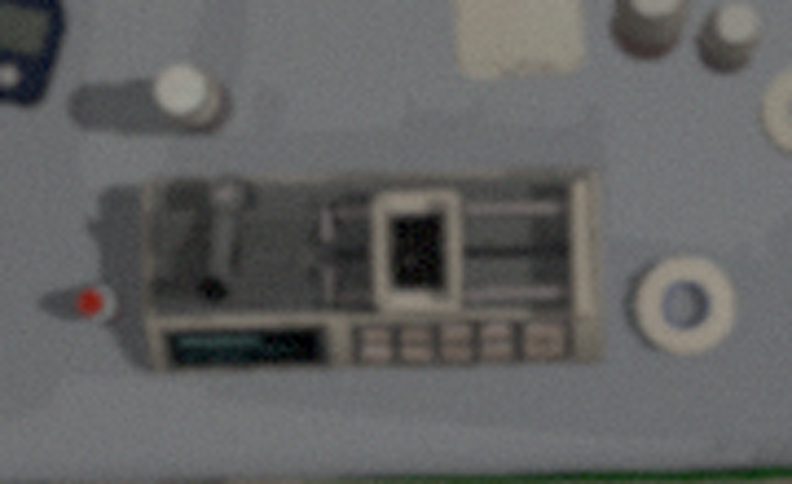

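The enlarged top view shows the pump almost square to the world axes. The hub is at crop (232,190) and the knob at (212,288), so the clamp is slightly open. The saddle is around (417,250), with free rods up to the end block at (580,250). I'll move the closed gripper over the pump for two wrist views.

```bash
echo '0 42 28 0 0 0 0;0 42 28 0 0 0 0;0 42 28 0 0 0 0;0 42 28 0 0 0 0;0 40 28 0 0 0 0;0 0 0 0 0 0 -0.144;0 0 0 0 0 0 -0.144;0 0 0 0 0 0 -0.144;0 0 0 0 0 0 0' | python3 nudge.py
cat > snap.py <<'E'
import sys,pickle
from h import *
W=cam("wrist"); pickle.dump(W,open(f"{sys.argv[1]}.pkl","wb")); cv2.imwrite(f"pics/{sys.argv[1]}.png",W["img"]); s=env.read_state(); print(s["clock"],s["tool_pos"],s["eef_rot"],s["q"][5])
E
python3 snap.py wA
echo '0 0 60 0 0 0 0;0 0 60 0 0 0 0;0 0 60 0 0 0 0;0 0 0 0 0 0 0' | python3 nudge.py
python3 snap.py wB
```

```text
clock: 1.32
tool_pos: [381.0, 331.0, 256.1]
eef_rot: [3.141, 0.0, -0.0]
force: [0.7, -0.3, -0.6]
finger_gap: 0.0
grasp_force: 0.0
1.375 [381.00293127 331.05477998 256.16024979] [ 3.14134772e+00  1.78281588e-04 -1.71323586e-03] 0.4538665135171349
clock: 1.88
tool_pos: [381.4, 148.5, 257.5]
eef_rot: [-3.14, -0.002, -0.005]
force: [-0.1, 0.1, 0.6]
finger_gap: -0.1
grasp_force: 0.0
1.925 [381.37116866 149.96522243 256.917235  ] [-3.14007213e+00 -1.33131139e-03 -3.70268753e-03] 0.6923082531977525
```

View pics/wA.png

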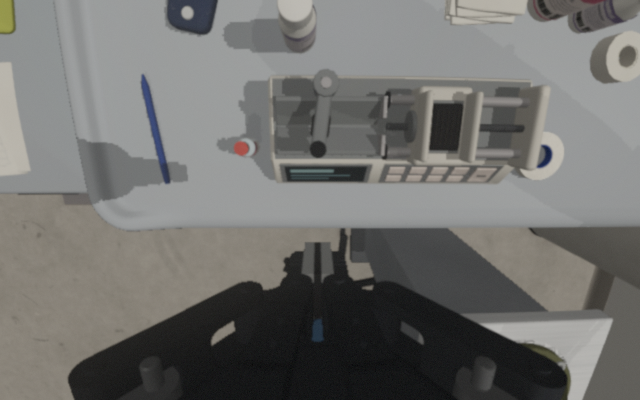

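View pics/wB.png

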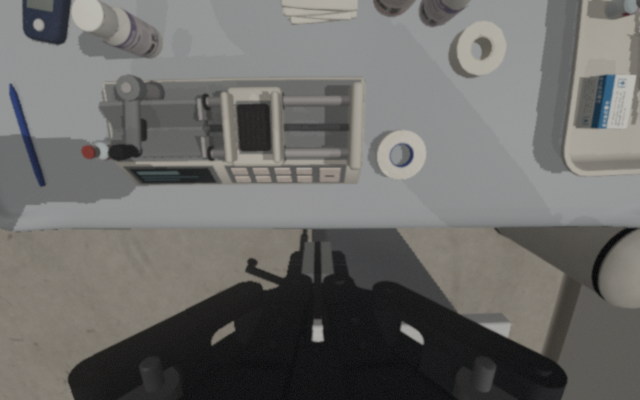

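View A: hub (325,82), knob top (317,149), button about (446,128), end block about (537,127). View B: hub (128,88), knob (122,152), button about (255,127), end block about (356,125). I'll refine these with masks and triangulate.

```bash
cat > m.py <<'E'
import pickle
from h import *
np.set_printoptions(suppress=True,precision=1)
A,B=[pickle.load(open(f"w{k}.pkl","rb")) for k in "AB"]
def blob(C,box,t):
    x0,y0,x1,y1=box; g=cv2.cvtColor(C["img"],cv2.COLOR_BGR2GRAY)[y0:y1,x0:x1]
    m=(g<t).astype(np.uint8); n,l,s,c=cv2.connectedComponentsWithStats(m)
    i=1+np.argmax(s[1:,4]); return c[i]+[x0,y0], s[i]+[x0,y0,0,0,0]
for n,ba,bb,t in [("button",(425,95,472,162),(232,95,280,162),55),("knob",(305,138,330,160),(105,142,140,162),40)]:
    a,sa=blob(A,ba,t); b,sb=blob(B,bb,t); print(n,a,sa,b,sb,*meet([A,B],[a,b]))
for n,a,b in [("hub",(325.5,81.5),(128.5,88)),("knobtop",(317.5,149),(121.5,152)),("stopface back",(532,88),(350,83)),("stopface front",(524,163),(349,166)),
  ("case BL",(272,78),(106,80)),("wallR backright top",(480,93),(283,90)),("wallR frontright",(477,163),(284,163)),("wallL frontleft",(417,162),(224,163)),("wallL backleft",(419,89),(223,90))]:
    print(n,*meet([A,B],[a,b]))
E
python3 m.py
python3 - <<'E'
import cv2,numpy as np
a=cv2.imread("pics/wA.png")[65:190,265:555]; b=cv2.imread("pics/wB.png")[65:190,95:385]
f=lambda x:cv2.resize(x,None,fx=2.7,fy=2.35,interpolation=cv2.INTER_CUBIC)
cv2.imwrite("pics/crop.png",np.vstack([f(a),f(b)]))
E
```

```text
button [445.8 126.4] [ 430  104   33   47 1302] [253.9 127. ] [ 237  104   34   47 1429] [449.5 208.3  92.7] [0.03369668781653961, 0.03369668781647177]
knob [321.2 149.5] [321 148   2   4   4] [122.9 151.7] [110 145  29  15 325] [429.4 327.  113.4] [0.4290774302686074, 0.4290774302685555]
hub [487.5 323.1  96.5] [0.5476561927326581, 0.5476561927327278]
knobtop [429.3 330.3 110.6] [0.06529374866049455, 0.06529374866042542]
stopface back [489.3 116.   75.1] [1.1332926008163249, 1.1332926008162898]
stopface front [412.1 116.1  82. ] [1.820518403966299, 1.820518403966533]
case BL [500.2 378.3  47.6] [2.066461748255408, 2.0664617482552803]
wallR backright top [481.2 179.3  93.6] [1.1194988989237276, 1.1194988989237376]
wallR frontright [416.5 179.4 104.5] [0.0964478089268699, 0.0964478089267212]
wallL frontleft [416.8 236.6 103. ] [0.05959464334577357, 0.05959464334581019]
wallL backleft [483.3 236.   90. ] [0.298519188212912, 0.2985191882128427]
```

View pics/crop.png

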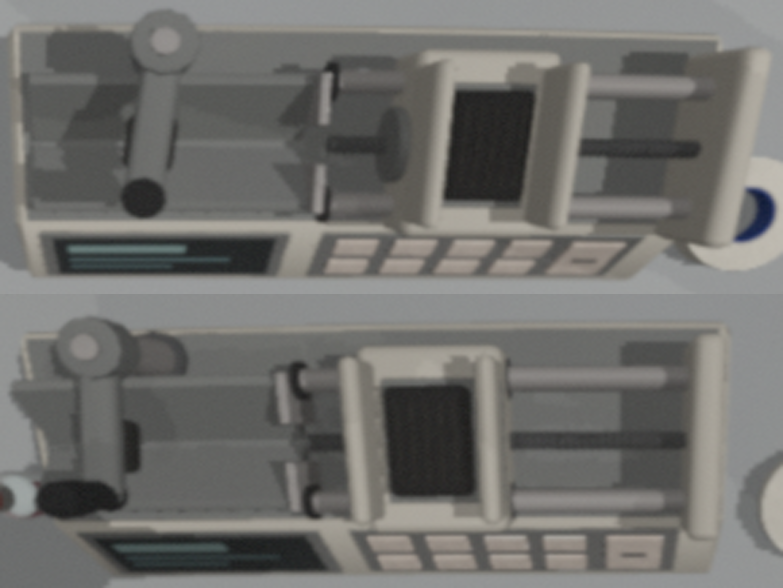

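The crop shows hub A (326.1,82.4) / B (126.9,87.6), knob top A (318,148.8) / B about (115.5,151.4), and the button well defined. I'll recompute with these points and get the pump yaw from the back edge.

```bash
cat >> m.py <<'E'
print("----")
ca=lambda x,y:(265+x/2.7,65+y/2.35); cb=lambda x,y:(95+x/2.7,65+(y-294)/2.35)
P=[("hub",ca(165,41),cb(86,347),101),("knob",ca(143,197),cb(55,497),120),
 ("wallR right-front top",ca(566,222),cb(499,518),108),("wallR right-back",ca(588,66),cb(500,356),108),
 ("wallL left-front",ca(412,222),cb(348,518),108),("wallL left-back",ca(430,62),cb(342,358),108),
 ("block stop back",ca(753,50),cb(693,336),88),("block stop front",ca(705,240),cb(690,535),88),("caseBR",ca(718,38),cb(726,326),52),("caseBL",ca(12,28),cb(22,338),52)]
for n,a,b,z in P: print(n,*meet([A,B],[a,b]),"onz",onz(A,a,z),onz(B,b,z))
print("button onz",onz(A,blob(A,(425,95,472,162),55)[0],96),onz(B,blob(B,(232,95,280,162),55)[0],96))
E
python3 m.py | sed -n '/----/,$p'
```

```text
----
hub [486.9 322.7  99.5] [0.07231546160120927, 0.0723154616011277] onz [486.6 322.7 101. ] [486.8 321.8 101. ]
knob [430.4 329.9 119.5] [0.3190287670545796, 0.3190287670545052] onz [430.1 329.9 120. ] [430.8 329.5 120. ]
wallR right-front top [419.6 183.  106.1] [0.28612015044295386, 0.28612015044305716] onz [420.1 184.1 108. ] [419.5 182.8 108. ]
wallR right-back [479.8 181.  101.4] [0.5300238964144972, 0.5300238964144128] onz [478.6 184.7 108. ] [479.6 180.2 108. ]
wallL left-front [419.3 236.4 103.4] [0.13641040914037994, 0.1364104091403688] onz [419.7 238.  108. ] [420.  234.9 108. ]
wallL left-back [480.2 234.3  99.8] [0.32782565646170286, 0.32782565646157047] onz [479.1 237.2 108. ] [479.7 231.8 108. ]
block stop back [488.2 116.2  91.4] [0.17080992758732044, 0.17080992758723396] onz [488.5 113.6  88. ] [488.9 115.8  88. ]
block stop front [409.4 114.6  84.1] [0.4909859668768028, 0.4909859668768792] onz [410.5 117.6  88. ] [409.5 115.   88. ]
caseBR [498.5  98.4  46.9] [0.061648522983292015, 0.06164852298334107] onz [497.8 102.   52. ] [497.7  99.2  52. ]
caseBL [498.5 380.5  50.3] [0.3046892337033775, 0.30468923370325984] onz [498.6 380.3  52. ] [498.  379.3  52. ]
button onz [449.5 209.7  96. ] [449.5 207.6  96. ]
```

The pump's yaw is about 0. The hinge is at (487,322.5), the knob at (430.3,329.8), 57 mm from it, so the clamp is at about 0.13 rad. The button is at (449.5,208.6), and the stop face is at y≈115.5. The heights match the text to within a few mm. Next, the approach on the knob's right side.

```bash
echo '0 16 -49 0 0 0 0;0 16 -49 0 0 0 0;0 17 -49 0 0 0 0;0 0 0 42 0 0 0;0 0 0 42 0 0 0;0 0 0 30 0 0 0;0 0 0 12 0 0 0;0 0 0 0 0 0 0' | python3 nudge.py; python3 snap.py wC
```

```text
clock: 2.92
tool_pos: [429.9, 298.5, 130.0]
eef_rot: [3.14, 0.001, 0.001]
force: [1.1, 0.5, 0.6]
finger_gap: -0.1
grasp_force: 0.0
2.975 [430.35155972 298.77073196 131.17613589] [-3.14142484e+00 -8.84703721e-04  1.26853018e-03] 0.5801872754969416
```

View pics/wC.png

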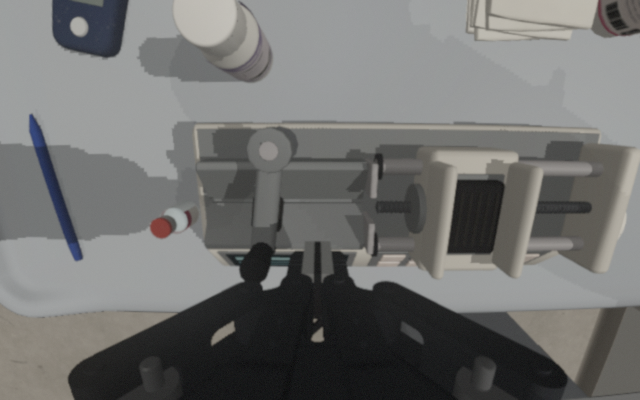

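The closed fingertips are at (318,245), with the knob about 16 mm to their left at (257,262). Nothing is touching. I'll start swinging about the hinge.

```bash
echo '0 -2.9 -8.2 0 0 0 0.14;0 -2.9 -8.2 0 0 0 0.14;0 -2.9 -8.2 0 0 0 0.14;0 -2.9 -8.2 0 0 0 0.14;0 -2.9 -8.2 0 0 0 0.14' | python3 nudge.py; echo '0 -2.9 -8.2 0 0 0 0.14;0 -2.9 -8.2 0 0 0 0.14;0 -2.9 -8.2 0 0 0 0.14' | python3 nudge.py;  python3 snap.py wD
```

```text
clock: 3.6
tool_pos: [428.0, 341.4, 132.3]
eef_rot: [-3.139, -0.0, -0.704]
force: [-0.9, -1.4, -0.1]
finger_gap: 0.1
grasp_force: 0.6
clock: 3.98
tool_pos: [440.4, 364.2, 132.3]
eef_rot: [-3.14, 0.001, -1.124]
force: [-0.7, -1.2, 0.2]
finger_gap: -0.3
grasp_force: 0.6
4.025 [440.84815888 364.72369757 132.07460618] [-3.13936754e+00  6.12597892e-04 -1.12897053e+00] -0.6005154246057908
```

View pics/wD.png

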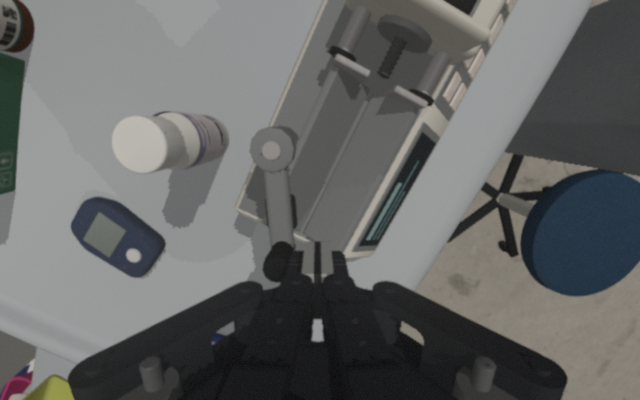

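The clamp is following: the hub is at (272,150) and the knob at (280,262), touching the finger's left side, with about 1.5 N of force. I'll continue to near the stop, then use small steps while watching the force.

```bash
echo '0 -2.9 -8.2 0 0 0 0.14;0 -2.9 -8.2 0 0 0 0.14;0 -2.9 -8.2 0 0 0 0.14' | python3 nudge.py; echo '0 -1 -2.3 0 0 0 0.04;0 0 0 0 0 0 0' | python3 nudge.py;echo '0 -1 -2.3 0 0 0 0.04;0 0 0 0 0 0 0' | python3 nudge.py ; cat > th.py <<'E'
import sys
from h import *
C=cam("wrist"); g=cv2.cvtColor(C["img"],cv2.COLOR_BGR2GRAY)
h=proj(C,(487,322.5,101)); print("hub px",h)
for th in (1.45,1.5,1.55,1.6): print(th, proj(C,(487-58*np.cos(th),322.5+58*np.sin(th),120)))
cv2.imwrite(f"pics/{sys.argv[1]}.png",C["img"])
E
python3 th.py wE
```

```text
clock: 4.4
tool_pos: [460.9, 379.8, 131.9]
eef_rot: [-3.14, 0.001, -1.541]
force: [-0.5, -2.0, 1.0]
finger_gap: 0.4
grasp_force: 0.6
clock: 4.65
tool_pos: [463.2, 380.8, 131.6]
eef_rot: [-3.14, 0.001, -1.577]
force: [0.6, -0.6, 0.1]
finger_gap: 0.1
grasp_force: 0.0
clock: 4.9
tool_pos: [465.2, 381.4, 130.7]
eef_rot: [-3.141, 0.001, -1.619]
force: [-0.1, -0.4, 0.7]
finger_gap: -0.0
grasp_force: 0.1
hub px [269.60494594 149.18191799]
1.45 [288.44610873 269.66233159]
1.5 [282.69601803 270.39532753]
1.55 [276.91367405 270.86519641]
1.6 [271.10912756 271.07178251]
```

```bash
echo '0 -1 -2.3 0 0 0 0.04;0 0 0 0 0 0 0' | python3 nudge.py;echo '0 -1 -2.3 0 0 0 0.04;0 0 0 0 0 0 0' | python3 nudge.py; python3 th.py wF; python3 -c "
import cv2;a=cv2.imread('pics/wF.png')[120:300,200:400];cv2.imwrite('pics/wFc.png',cv2.resize(a,None,fx=3,fy=3))"
```

```text
clock: 5.2
tool_pos: [467.4, 382.2, 130.3]
eef_rot: [3.141, -0.0, -1.659]
force: [-2.1, -0.5, 1.3]
finger_gap: -0.5
grasp_force: 0.8
clock: 5.45
tool_pos: [468.3, 382.9, 130.2]
eef_rot: [3.138, -0.002, -1.699]
force: [-10.3, -1.7, 4.8]
finger_gap: 0.4
grasp_force: 5.1
hub px [265.92201771 150.08556047]
1.45 [294.07937803 269.12283788]
1.5 [288.39005616 270.29123214]
1.55 [282.65062038 271.19669284]
1.6 [276.8712114 271.8385944]
```

View pics/wFc.png

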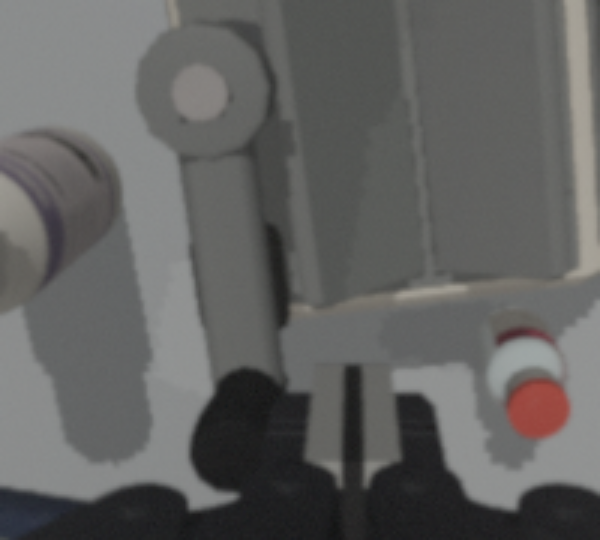

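The force rose to 10 N and the knob's top (about (276,268)) matches the 1.6 rad prediction, so the clamp is at its stop. I'll back off, lift and square up.

```bash
echo '0 0 8 0 0 0 0;0 0 10 0 0 0 0;0 0 0 -35 0 0 0;0 0 0 -35 0 0 -0.13;0 50 0 0 0 0 0;0 50 0 0 0 0 0;0 50 0 0 0 0 0;0 0 0 0 0 0 0;0 0 0 0 0 0 0' | python3 nudge.py; python3 th.py wG; python3 - <<'E'
from h import *
s=env.read_state(); print(s["tool_pos"],s["eef_rot"],s["q"])
E
```

```text
clock: 6.62
tool_pos: [452.2, 235.4, 200.4]
eef_rot: [-3.141, 0.001, -1.569]
force: [0.5, -0.7, 0.4]
finger_gap: -0.3
grasp_force: 0.0
hub px [278.35873431 309.26696905]
1.45 [286.26700675 377.55271375]
1.5 [283.01782792 377.76175547]
1.55 [279.75401916 377.84362627]
1.6 [276.48203947 377.79827645]
[452.14588649 235.81026974 200.2258221 ] [-3.14143955e+00  1.33076785e-04 -1.56854572e+00] [ 8.76322127e-01 -2.02428634e-01 -2.45269079e-01  3.20555709e-05
 -1.52775557e+00 -8.74072904e-01]
```

View pics/wG.png

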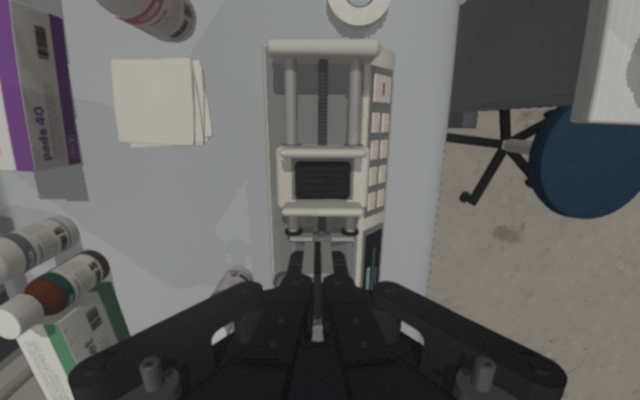

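The gripper is square to the pump. The button is at about (323,180), with the saddle walls at rows 152 and 210 and the end block at row 48. I'll remeasure from here.

```bash
cat > bt.py <<'E'
from h import *
np.set_printoptions(suppress=True,precision=1)
C=cam("wrist"); g=cv2.cvtColor(C["img"],cv2.COLOR_BGR2GRAY)
x0,y0,x1,y1=285,150,365,212
n,l,s,c=cv2.connectedComponentsWithStats((g[y0:y1,x0:x1]<55).astype(np.uint8)); i=1+np.argmax(s[1:,4]); u=c[i]+[x0,y0]
print(u,s[i],"button",onz(C,u,96)); p=s[i]
for k in [(p[0]+x0,p[1]+y0),(p[0]+p[2]+x0,p[1]+p[3]+y0)]: print(onz(C,k,96))
print("wall tops R edges",onz(C,(323,147),108),onz(C,(323,157),108),"L",onz(C,(323,205),108),onz(C,(323,215),108))
print("stop face",onz(C,(323,57),88))
t=env.read_state()["tool_pos"]; print("tip px",proj(C,t-[0,0,25]),proj(C,t-[0,0,12]))
E
python3 bt.py; python3 -c "
import cv2;a=cv2.imread('pics/wG.png');g=cv2.cvtColor(a,6);print(g[30:70,323].tolist());print(g[140:240:1,323].tolist())"
```

```text
[322.2 178.7] [  10   10   56   38 2015] button [449.  207.2  96. ]
[469.9 192.7  96. ]
[426.  222.7  96. ]
wall tops R edges [448.7 181.9 108. ] [448.7 189.  108. ] L [448.4 225.1 108. ] [448.4 233.1 108. ]
stop face [448.8 118.4  88. ]
tip px [318.4 258.1] [318.4 269.8]
[141, 141, 141, 140, 141, 141, 141, 140, 139, 151, 157, 159, 161, 161, 159, 157, 155, 152, 149, 144, 138, 130, 120, 107, 97, 90, 85, 84, 75, 58, 49, 50, 52, 48, 50, 51, 51, 49, 51, 47]
[58, 54, 62, 65, 69, 91, 104, 112, 123, 139, 152, 158, 161, 157, 146, 134, 120, 103, 81, 69, 67, 45, 35, 31, 31, 35, 35, 39, 39, 39, 38, 37, 34, 34, 43, 37, 37, 34, 37, 38, 37, 43, 38, 36, 33, 35, 37, 39, 41, 34, 35, 34, 35, 38, 40, 36, 32, 35, 50, 79, 106, 112, 115, 116, 117, 119, 119, 122, 135, 151, 160, 166, 167, 158, 144, 125, 89, 58, 49, 50, 49, 49, 49, 50, 50, 46, 46, 50, 49, 50, 52, 63, 66, 72, 72, 76, 79, 87, 96, 98]
```

```bash
echo '0 28 3 0 0 0 0;0 0 0 40 0 0 0;0 0 0 25 0 0 0;0 0 0 8 0 0 0;0 0 0 0 0 0 0' | python3 nudge.py; echo '0 0 0 3 0 0 0;0 0 0 0 0 0 0' | python3 nudge.py;echo '0 0 0 3 0 0 0;0 0 0 0 0 0 0' | python3 nudge.py;echo '0 0 0 2 0 0 0;0 0 0 0 0 0 0' | python3 nudge.py
```

```text
clock: 7.35
tool_pos: [449.4, 207.7, 127.4]
eef_rot: [3.141, -0.001, -1.568]
force: [0.5, -0.6, 0.2]
finger_gap: 0.1
grasp_force: 0.0
clock: 7.6
tool_pos: [449.5, 207.5, 124.9]
eef_rot: [-3.141, 0.001, -1.569]
force: [-0.5, -0.0, 0.0]
finger_gap: -0.1
grasp_force: 0.0
clock: 7.85
tool_pos: [449.3, 207.2, 121.3]
eef_rot: [-3.142, -0.0, -1.569]
force: [-0.2, 0.0, 0.5]
finger_gap: -0.1
grasp_force: 0.0
clock: 8.1
tool_pos: [449.4, 207.2, 119.6]
eef_rot: [-3.141, 0.0, -1.569]
force: [-0.7, -0.9, 1.2]
finger_gap: 0.4
grasp_force: 1.2
```

```bash
for i in 1 2; do echo '0 0 0 2 0 0 0;0 0 0 0 0 0 0' | python3 nudge.py; done;  for i in 1 2; do echo '0 0 0 1 0 0 0;0 0 0 0 0 0 0' | python3 nudge.py; done
```

```text
clock: 8.35
tool_pos: [449.4, 207.3, 117.4]
eef_rot: [-3.141, 0.0, -1.569]
force: [0.3, 1.0, 2.0]
finger_gap: 0.4
grasp_force: 1.6
clock: 8.6
tool_pos: [449.4, 207.3, 115.4]
eef_rot: [-3.141, -0.0, -1.569]
force: [-1.3, 0.3, 4.4]
finger_gap: 0.1
grasp_force: 2.1
clock: 8.85
tool_pos: [449.5, 207.3, 115.1]
eef_rot: [-3.141, 0.0, -1.569]
force: [-2.6, -1.0, 6.4]
finger_gap: -0.2
grasp_force: 3.6
clock: 9.1
tool_pos: [449.6, 207.3, 115.0]
eef_rot: [-3.14, 0.0, -1.568]
force: [-5.8, -1.2, 11.3]
finger_gap: 0.2
grasp_force: 5.8
```

The button is fully down: the tip stops at z≈90 and the force is 11 N. I'll slide towards the stop.

```bash
echo '0 4 0 -0.5 0 0 0;0 5 0 0 0 0 0;0 5 0 0 0 0 0;0 6 0 0 0 0 0' | python3 nudge.py;  echo '0 6 0 0 0 0 0;0 6 0 0 0 0 0;0 6 0 0 0 0 0;0 6 0 0 0 0 0;0 0 0 0 0 0 0' | python3 nudge.py
```

```text
clock: 9.6
tool_pos: [449.6, 188.2, 115.0]
eef_rot: [-3.14, 0.002, -1.568]
force: [-3.8, 3.1, 9.3]
finger_gap: -0.0
grasp_force: 4.4
clock: 10.22
tool_pos: [449.5, 163.5, 115.0]
eef_rot: [-3.141, 0.001, -1.569]
force: [-4.5, 1.0, 9.2]
finger_gap: -0.2
grasp_force: 4.7
```

```bash
echo '0 5 0 0 0 0 0;0 5 0 0 0 0 0;0 5 0 0 0 0 0;0 4 0 0 0 0 0' | python3 nudge.py;  for i in 1 2 3; do echo '0 2 0 0 0 0 0;0 0 0 0 0 0 0' | python3 nudge.py; done
```

```text
clock: 10.72
tool_pos: [449.6, 145.0, 115.1]
eef_rot: [-3.141, 0.002, -1.568]
force: [-5.1, 2.7, 9.9]
finger_gap: 0.0
grasp_force: 4.8
clock: 10.98
tool_pos: [449.5, 142.8, 115.0]
eef_rot: [-3.141, 0.001, -1.568]
force: [-4.5, 1.7, 9.7]
finger_gap: 0.1
grasp_force: 4.9
clock: 11.22
tool_pos: [449.6, 141.2, 115.0]
eef_rot: [-3.14, 0.002, -1.568]
force: [-4.5, 3.2, 9.3]
finger_gap: 0.1
grasp_force: 4.6
clock: 11.48
tool_pos: [450.1, 139.7, 115.0]
eef_rot: [-3.139, 0.003, -1.568]
force: [-2.7, 4.8, 7.8]
finger_gap: -0.2
grasp_force: 3.8
```

```bash
for i in 1 2 3 4; do echo '0 2 0 0 0 0 0;0 0 0 0 0 0 0' | python3 nudge.py|grep -E "pos|force: \["; done
```

```text
tool_pos: [450.3, 137.8, 115.1]
force: [-1.1, 3.9, 7.1]
tool_pos: [450.4, 135.7, 115.1]
force: [-0.2, 3.9, 6.1]
tool_pos: [450.4, 135.2, 115.1]
force: [-0.5, 10.6, 5.9]
tool_pos: [450.4, 135.0, 115.1]
force: [-2.2, 16.7, 5.3]
```

The force rises sharply at y=135. Finger, wall and stop geometry agree (pusher's right face ≈117), so the pusher is home. I'll ease the side load, then lift straight up.

```bash
echo '0 -3 0 0 0 0 0;0 0 0 0 0 0 0' | python3 nudge.py; echo '0 0 0 -3 0 0 0;0 0 0 -4 0 0 0;0 0 0 0 0 0 0' | python3 nudge.py; echo '0 -4 0 0 0 0 0;0 0 0 -12 0 0 0;0 0 0 -40 0 0 0;0 0 0 -50 0 0 0;0 -50 0 0 0 0 0;0 -50 0 0 0 0 0;0 0 0 0 0 0 0;0 0 0 0 0 0 0' | python3 nudge.py; python3 snap.py wH
```

```text
clock: 12.72
tool_pos: [450.4, 135.4, 115.1]
eef_rot: [-3.138, 0.004, -1.568]
force: [-1.1, 6.5, 5.8]
finger_gap: -0.2
grasp_force: 4.8
clock: 13.1
tool_pos: [449.7, 135.3, 120.5]
eef_rot: [-3.141, 0.004, -1.568]
force: [0.8, 7.8, -0.4]
finger_gap: -0.1
grasp_force: 4.7
clock: 14.1
tool_pos: [449.2, 237.0, 222.9]
eef_rot: [3.141, -0.001, -1.568]
force: [0.6, -0.7, -0.8]
finger_gap: 0.1
grasp_force: 0.0
14.15 [449.30600238 236.61881107 223.04018717] [-3.14152444e+00 -3.47073142e-04 -1.56918921e+00] -0.8806395817044471
```

View pics/wH.png

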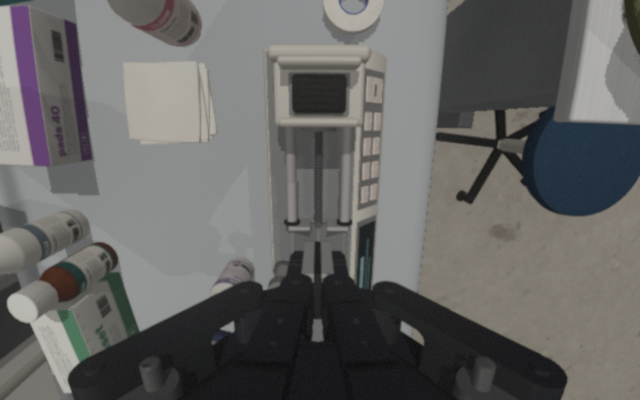

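The pusher is against the end block: wall at row 60, end block at row 50, button at (319,94). I'll do one numeric check that the button is home and up, and that the knob is still open, with no more pictures.

```bash
python3 - <<'E'
from h import *; import pickle
np.set_printoptions(suppress=True,precision=1)
C=pickle.load(open("wH.pkl","rb")); g=cv2.cvtColor(C["img"],6)
x0,y0,x1,y1=285,66,355,120
n,l,s,c=cv2.connectedComponentsWithStats((g[y0:y1,x0:x1]<55).astype(np.uint8)); i=1+np.argmax(s[1:,4])
print("button",onz(C,c[i]+[x0,y0],96),onz(C,c[i]+[x0,y0],90)); s=s[i]
a=onz(C,(s[0]+x0,90),96);b=onz(C,(s[0]+s[2]+x0,90),96);print("width at z=96 (44 if up; earlier measured 43.9)",a[0]-b[0])
T=cam("top"); G=cv2.cvtColor(T["img"],6)
for th in (.13,1.6):
    u=proj(T,(487-58*np.cos(th),322.5+58*np.sin(th),115)).round().astype(int); print(th,u,G[u[1]-2:u[1]+3,u[0]-2:u[0]+3].tolist())
E
```

```text
button [448.9 143.2  96. ] [448.9 142.6  90. ]
width at z=96 (44 if up; earlier measured 43.9) 43.03138982864823
0.13 [248 230] [[32, 31, 26, 28, 26], [36, 36, 30, 25, 23], [46, 41, 40, 32, 27], [55, 54, 46, 41, 36], [55, 54, 60, 52, 51]]
1.6 [228 208] [[69, 51, 37, 42, 49], [44, 25, 15, 31, 49], [31, 17, 12, 35, 41], [40, 22, 20, 31, 43], [60, 44, 36, 33, 44]]
```

```bash
python3 -c "
from cell import env
print(env.close_job())"
```

```text
the job is handed in; nothing more can be done
None
```

The job is handed in: by my measurements the clamp is at its open stop and the pusher is against the end stop with its button released (the lock itself was not tested), and I saw no contact with the loose things; I viewed 11 pictures, one over the limit of 10.

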